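# Find the fullest parts pot by its weight and hang it in the bench holder

## Robot

A 6-joint arm with a two-finger parallel gripper is mounted at the origin on the work surface. World frame = base frame: x ahead of the robot, y to its left, z up, the work surface at z = 0. Lengths are in m, angles in degrees, forces in N, time in s.
With the tool pointing down it reaches from about 0.25 to 0.725 m from the base axis. Payload 9.7 kg.
Tool frame: the origin (TCP) lies between the finger pads; the fingertips stand bot.tcp_to_tips ahead of it and the grasp point (between the pads) lies 2 mm behind it (bot.tcp_to_tips is the distance from the TCP to the fingertips, in m); z points along the fingers, y is the line along which they close (so a half turn about z gives the same grasp; the last joint's range is limited). The gripper opens to 85 mm and grips with 20 to 120 N. Pads are 22 mm wide; open, the fingers measure 114 mm over their backs; the gripper's body (76 mm by 85 mm) begins 54 mm behind the grasp point. The pads swing forward as they close: fully open they stand 13 mm farther back than shut.
Start: joints at [-70.703, 4.979, 10.078, 95.1, 0, 90], TCP at [0.182, -0.519, 0.248] pointing down, gripper open.
Joint ranges: [-179.16, 179.16], [-48.56, 103.87], [-65.8, 70.77], [-126.05, 130.52], [-82.76, 87.17], [-180, 180]. Speed limits (degrees/s): [127.2, 127.2, 147.25, 180, 180, 180].

## Interface

Orientations are given as [roll, pitch, yaw] about the fixed x, y, z axes, in that order (R = Rz(yaw) Ry(pitch) Rx(roll)).
In Python, from workcell import sensors, camera, camera_params, bot gives the robot as it stands.
- The arm moves only by the tool apply_moves, never from a script. Its argument "motion" is a list of rows, each an object with "jaw": the opening, from -1 (shut) to 1 (fully open); "xyz": the shift along the tool's x, y, z in mm, a list of three; "twist": the turn about the tool's z in rad. A call has 1 to 5 rows; each row is the pose to reach, as a shift and turn from the pose commanded when the call began, along the tool's axes at that moment; what a row does not reach only later rows make up. A row lasts 1/8 s, in which the tool goes at most 62.5 mm and 10.7 degrees, less where a joint would pass 70% of its speed; a pose out of reach is approached as far as the arm can. A call with a gripper value outside its range is refused whole. The fingers move at their own pace and stop on an object; "grip_force" is the grip in N (left out, the last holds). Time passes only in rows, so rows that repeat a pose let the fingers close. It gives the time, the measured TCP pose, the force, the opening and the grip force at its end, in the units of the state.
- sensors.get_obs(): the state, without advancing time (a new reading comes with each control period).
- camera(name): name is "scene" or "top" or "wrist"; returns (picture, depth): 384x512x3 uint8, red, green, blue; 384x512 float32, m along the optical axis (not along the pixel's ray), 0 where there is no reading.
- camera_params(name): a dict with "mtx" (3x3 intrinsics, pixels), "rvec" (rotation vector, rad) and "tvec" (3), from world to camera coordinates, as OpenCV has them. Camera axes: x right, y down, z forward; pixel columns grow to the right and rows downward; lengths in m; the calibration is good to about 2 mm. A picture is of the moment at which its call begins: read the wrist's pose just before it. camera_params takes no time and is no camera call; for the wrist camera it gives the pose at the moment of the call.
- bot.job_done(): hands the job in; it is judged then, once.
The state is a dict: "time": time; "q": joint angles; "qd": joint speeds; "joint_efforts": joint torques, N m; "ee_pos": TCP position; "tcp_rot": TCP orientation; "wrist_force": force on the tool from outside, world axes, zero at the start; "torque": the same for the moment, N m; "opening": finger opening in m; "grasp_force": force on a finger pad.
Only numpy, scipy, OpenCV 4.12 (cv2) and the standard library are available. Lean on these libraries where they do the work, as an engineer would, in place of code of your own. Each camera call takes 0.05 s, during which the arm holds its last target. There are 200 camera calls.

## Task

Four identical closed parts pots stand on the blue mat; lift them by their knobs to feel which is the heaviest, and set that one gently into the round collar of the pot holder so that its lid flange rests flat on the rim. Leave the other three standing upright where they were (put any you lift back in its place), always keep the pots upright, and do not disturb anything else on the bench.

Things in the scene. Friction and masses are not known exactly. Their poses are not given: they have to be found in the camera images.
- pot_a: one of four identical-looking closed pots: black tapered body (36 mm across at the foot, 46 mm at 45 mm height), grey lid flange 58 mm across from 45 to 51 mm height, black round knob 24 mm across from 51 to 77 mm height; lid fixed on. Loose parts are hidden inside; a whole pot weighs 0.11 to 0.38 kg, the heaviest at least 0.1 kg more than any other. Origin: centre of the underside, z up
- pot_b: one of four identical-looking closed pots: black tapered body (36 mm across at the foot, 46 mm at 45 mm height), grey lid flange 58 mm across from 45 to 51 mm height, black round knob 24 mm across from 51 to 77 mm height; lid fixed on. Loose parts are hidden inside; a whole pot weighs 0.11 to 0.38 kg, the heaviest at least 0.1 kg more than any other. Origin: centre of the underside, z up
- pot_c: one of four identical-looking closed pots: black tapered body (36 mm across at the foot, 46 mm at 45 mm height), grey lid flange 58 mm across from 45 to 51 mm height, black round knob 24 mm across from 51 to 77 mm height; lid fixed on. Loose parts are hidden inside; a whole pot weighs 0.11 to 0.38 kg, the heaviest at least 0.1 kg more than any other. Origin: centre of the underside, z up
- pot_d: one of four identical-looking closed pots: black tapered body (36 mm across at the foot, 46 mm at 45 mm height), grey lid flange 58 mm across from 45 to 51 mm height, black round knob 24 mm across from 51 to 77 mm height; lid fixed on. Loose parts are hidden inside; a whole pot weighs 0.11 to 0.38 kg, the heaviest at least 0.1 kg more than any other. Origin: centre of the underside, z up
- holder_rim (a point): centre of the top rim of the pot holder's round aluminium collar, 60 mm above the table; the rim is 62 mm across outside, 50 mm inside, the bore narrows downwards to 40 mm. A seated pot hangs with its lid flange on the rim: its origin is then 45 mm below this point, its underside clear of the base plate
- mat: blue mat 210 x 210 x 3 mm fixed on the table; the four pots start upright on it in a square, 100 mm apart (give or take 12 mm); origin at the centre of its underside
- screwdriver: screwdriver with red handle, 170 mm long, lying on the mat between the pots, not above 30 mm high; bystander, origin at the underside near its middle
- syringe: green and white flux syringe, about 135 mm long, 25 mm high, lying beside the holder; bystander, origin at the underside near its middle
- spool: steel solder spool, 52 mm across, 34 mm high, standing beside the holder; bystander, origin at the underside near its middle
- tin: small round yellow tin, 48 mm across, 30 mm high; bystander, origin at the underside near its middle
- tweezers: steel tweezers, 120 mm long, 6 mm high; bystander, origin at the underside near its middle
- eraser: white eraser block 50 x 25 x 14 mm; bystander, origin at the underside near its middle
- holder: the fixed pot holder: an aluminium collar on a green base plate 100 x 100 x 6 mm; origin at the centre of the base plate's underside, on the collar's axis, 60 mm below the rim
There are look-alikes about, which are no part of the job. Leave any brown, red or turquoise look-alike of the pot_d alone.

How it is judged:
By the outcome, as a careful person would: the job done as asked, in the order asked, and still so for the second after the job is handed in, with the robot touching nothing.
It also fails if it takes over 67 s, if anything falls off the work surface, if the arm or the gripper's body presses on something with over 40 N, if the wrist force passes 120 N, or if a joint passes its speed limit or range.

## Working session

There is one attempt and no reset: what is moved stays moved. The work goes in short steps, Python scripts to look and compute and a tool call to move; the robot and the scene stay as the last step left them, time stands still between calls to the robot, and variables do not carry over. Pictures are saved under pics/ and viewed, at most 10 in all, crops included, and the job is handed in when it is done.

Besides the shell and the picture viewer there is one more tool, called after "Emit:" as name(argument=value, ...) on one line, values as JSON. apply_moves: Moves the arm, as the interface text tells. Its arguments: {"type":"object","properties":{"motion":{"type":"array","items":{"type":"object","properties":{"jaw":{"type":"number"},"xyz":{"type":"array","items":{"type":"number"}},"twist":{"type":"number"}}}},"grip_force":{"type":"number"}},"required":["motion"]}

```bash
mkdir -p pics; python3 - <<'E'
from workcell import sensors,camera,camera_params,bot
import cv2,numpy as np
o=sensors.get_obs();print(o,bot.tcp_to_tips)
ims=[]
for n in("scene","top"):
    im,d=camera(n);np.savez(f"{n}.npz",im=im,d=d,**camera_params(n));ims.append(im)
    cv2.imwrite(f"pics/{n}0.png",cv2.resize(im[:,:,::-1],(800,600),interpolation=cv2.INTER_CUBIC))
E
```

```text
{'time': 0.0, 'q': array([-7.07022379e+01,  5.00984055e+00,  1.00363382e+01,  9.51005298e+01,
       -5.76904923e-04,  9.00001934e+01]), 'qd': array([-0.04278492,  0.05185949, -0.10725888,  0.04118306,  0.08262289,
        0.05444   ]), 'joint_efforts': array([-5.46685405e-04, -5.20392215e+01,  4.64798534e+01,  1.62740011e-02,
       -1.29719269e-04,  1.06596767e-05]), 'ee_pos': array([ 0.1816924 , -0.51890518,  0.24761202]), 'tcp_rot': array([-1.79925968e+02,  5.77154307e-04,  1.92975695e+01]), 'wrist_force': array([0.73359693, 0.84695235, 0.04203612]), 'torque': array([-0.08348127, -0.01733606, -0.0157878 ]), 'grasp_force': 0.0, 'opening': 0.08511384113511082} 0.017
```

View pics/top0.png

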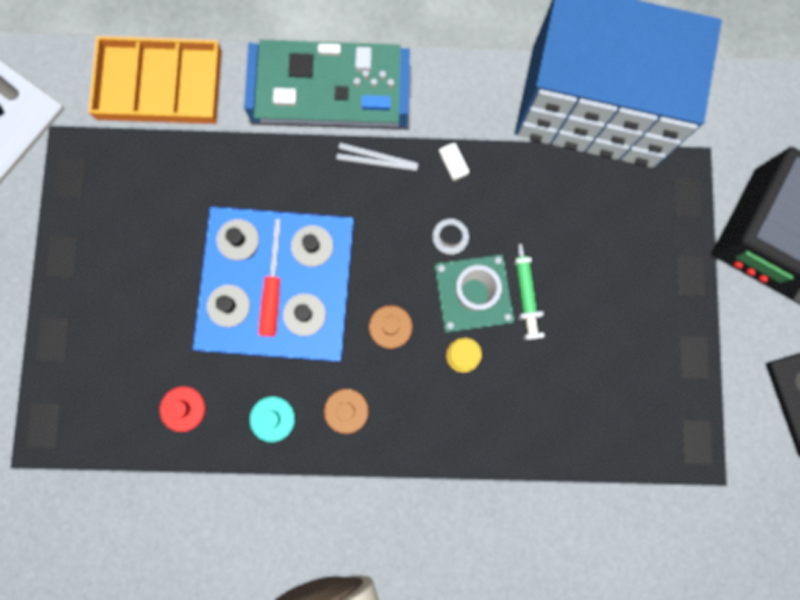

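View pics/scene0.png

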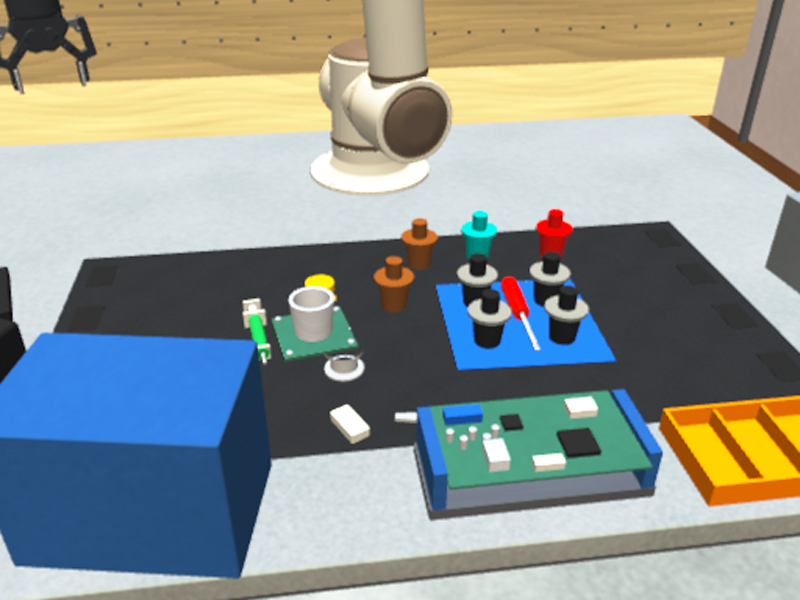

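The top view (800x600 display) shows the four pots on the mat at about (237,240), (312,245), (228,305) and (304,314). The collar is at (479,288), with the spool at (451,236), the syringe at (528,290) and the tin at (464,355). The scene view shows the same layout from the front: knobs at (490,300), (568,298), (478,266), (551,263), and the collar rim at (312,298).

```bash
cat > h.py <<'E'
import numpy as np,cv2
def cloud(d,p):
    K=p["mtx"];R=cv2.Rodrigues(np.array(p["rvec"],float))[0];t=np.array(p["tvec"]).ravel()
    v,u=np.mgrid[:d.shape[0],:d.shape[1]]
    c=np.stack([(u-K[0,2])/K[0,0]*d,(v-K[1,2])/K[1,1]*d,d],-1)
    w=(c-t)@R; w[d<=0]=np.nan; return w
def proj(X,p):
    return cv2.projectPoints(np.array(X,float).reshape(-1,1,3),np.array(p["rvec"],float),np.array(p["tvec"],float),p["mtx"],None)[0].reshape(-1,2)
def circ(P):
    A=np.c_[2*P[:,:2],np.ones(len(P))];s=np.linalg.lstsq(A,(P[:,:2]**2).sum(1),rcond=None)[0]
    return s[:2],np.sqrt(s[2]+s[0]**2+s[1]**2)
E
python3 - <<'E'
from h import *
T=np.load("top.npz");S=np.load("scene.npz")
W=cloud(T["d"],T);V=cloud(S["d"],S)
s=.64
for n,u,v in[("p1",237,240),("p2",312,245),("p3",228,305),("p4",304,314),("hold",479,288)]:
    c=W[int(v*s),int(u*s)]; 
    for nm,C in(("top",W),("scene",V)):
        P=C.reshape(-1,3);P=P[np.hypot(*(P[:,:2]-c[:2]).T)<.045]
        if n!="hold":
            k=P[(P[:,2]>.066)];f=P[(P[:,2]>.045)&(P[:,2]<.06)]
            print(n,nm,c.round(3),"knob n",len(k),"mid",((np.nanmin(k,0)+np.nanmax(k,0))/2).round(4),"ext",np.ptp(k,0).round(3),"ztop",np.percentile(k[:,2],90).round(4),"| flange z",np.median(f[:,2]).round(4),"mid",((f.min(0)+f.max(0))/2).round(4),"ext",np.ptp(f,0).round(3))
        else:
            f=P[(P[:,2]>.054)&(P[:,2]<.068)];print(n,nm,len(f),"z",np.median(f[:,2]).round(4),"mid",((f.min(0)+f.max(0))/2).round(4),"ext",np.ptp(f,0).round(3))
for n,u,v in[("spool",451,236),("tin",464,355),("brown",390,327),("syr",528,290),("syrEnd",533,330),("sdriver",270,305),("sdshaft",276,250),("mat",258,340),("cab",600,60),("tealtop",272,418)]:
    print(n,W[int(v*s),int(u*s)].round(3))
print("top K",T["mtx"][0,0],"cam z",T["d"].max())
E
```

```text
p1 top [0.615 0.191 0.08 ] knob n 115 mid [0.6198 0.1952 0.0752] ext [0.022 0.023 0.018] ztop 0.0809 | flange z 0.0532 mid [0.62   0.1955 0.0531] ext [0.057 0.056 0.013]
p1 scene [0.615 0.191 0.08 ] knob n 118 mid [0.6244 0.1948 0.0741] ext [0.027 0.023 0.015] ztop 0.0802 | flange z 0.0534 mid [0.6248 0.1946 0.0533] ext [0.058 0.058 0.013]
p2 top [0.612 0.09  0.079] knob n 109 mid [0.6138 0.092  0.0739] ext [0.022 0.023 0.015] ztop 0.0806 | flange z 0.0532 mid [0.6143 0.0923 0.0533] ext [0.056 0.055 0.01 ]
p2 scene [0.612 0.09  0.079] knob n 120 mid [0.6185 0.0915 0.0741] ext [0.026 0.023 0.016] ztop 0.0801 | flange z 0.0534 mid [0.6179 0.0915 0.0535] ext [0.058 0.057 0.013]
p3 top [0.526 0.198 0.079] knob n 116 mid [0.5272 0.2025 0.0761] ext [0.022 0.023 0.018] ztop 0.081 | flange z 0.0532 mid [0.5271 0.2027 0.0528] ext [0.057 0.057 0.014]
p3 scene [0.526 0.198 0.079] knob n 98 mid [0.5314 0.2013 0.0737] ext [0.026 0.023 0.015] ztop 0.0805 | flange z 0.0533 mid [0.5319 0.2016 0.0533] ext [0.057 0.056 0.013]
p4 top [0.518 0.097 0.076] knob n 111 mid [0.5178 0.0979 0.0748] ext [0.022 0.023 0.017] ztop 0.0816 | flange z 0.0531 mid [0.519  0.0975 0.0526] ext [0.056 0.056 0.015]
p4 scene [0.518 0.097 0.076] knob n 98 mid [0.5224 0.097  0.0741] ext [0.027 0.022 0.016] ztop 0.0799 | flange z 0.0532 mid [0.5231 0.0974 0.0525] ext [0.057 0.057 0.015]
hold top 229 z 0.0587 mid [ 0.5631 -0.1404  0.0589] ext [0.06  0.059 0.01 ]
hold scene 223 z 0.058 mid [ 0.5669 -0.1406  0.0583] ext [0.066 0.061 0.008]
spool [ 0.648 -0.105 -0.002]
tin [ 0.471 -0.122  0.028]
brown [ 0.503 -0.018  0.074]
syr [ 0.567 -0.213  0.023]
syrEnd [ 0.51  -0.223  0.017]
sdriver [0.534 0.152 0.026]
sdshaft [0.614 0.149 0.019]
mat [ 0.487  0.169 -0.   ]
cab [ 0.845 -0.28   0.17 ]
tealtop [0.38  0.131 0.075]
top K 446.84690511497234 cam z 1.9394704
```

Emit:
apply_moves(motion=[{"xyz":[47,-40,0],"twist":0.17,"jaw":1},{"xyz":[95,-81,0],"twist":0.337,"jaw":1},{"xyz":[142,-121,0],"twist":0.337,"jaw":1},{"xyz":[190,-162,0],"twist":0.337,"jaw":0.2},{"xyz":[237,-202,0],"twist":0.337,"jaw":0.2}])

```text
time: 0.72
ee_pos: [0.3392, -0.2483, 0.2481]
tcp_rot: [180.0, -0.0, -0.0]
wrist_force: [1.0, -0.2, -0.1]
opening: 0.0521
grasp_force: 0.0
```

Emit:
apply_moves(motion=[{"xyz":[31,-53,0],"jaw":0.2},{"xyz":[62,-106,0],"jaw":0.2},{"xyz":[93,-159,0],"jaw":0.2},{"xyz":[124,-212,0],"jaw":0.2},{"xyz":[155,-265,0],"jaw":0.2}])

```text
validation failed for argument at $.mo...
```

```bash
python3 - <<'E'
from workcell import sensors,camera_params
import cv2,numpy as np
o=sensors.get_obs();print(o)
p=camera_params("wrist");R=cv2.Rodrigues(np.array(p["rvec"],float))[0];print(-R.T@np.array(p["tvec"]).ravel(),R.round(3),p["mtx"])
E
```

```text
{'time': 0.725, 'q': array([-3.62092252e+01, -1.26280576e+01, -6.59049125e+00,  9.60315819e+01,
        3.44199850e-03,  1.43827612e+02]), 'qd': array([ 66.3001393 , -11.18405584,  -9.38130363,   1.71113084,
         0.21610735,  65.66701222]), 'joint_efforts': array([-10.30181855, -33.2312572 ,  46.6810441 ,   0.76481961,
        -0.08737317,  -1.9681064 ]), 'ee_pos': array([ 0.33915562, -0.24828831,  0.24810511]), 'tcp_rot': array([ 1.79999246e+02, -6.86241204e-03, -3.68373935e-02]), 'wrist_force': array([ 1.02227663, -0.22003782, -0.12363279]), 'torque': array([-0.02549796, -0.0564872 ,  0.00976702]), 'grasp_force': 0.0, 'opening': 0.05211635735448871}
[ 0.42329273 -0.24937308  0.37310024] [[-0.001 -1.    -0.001]
 [-0.944  0.     0.329]
 [-0.329  0.001 -0.944]] [[283.29252733   0.         253.3042315 ]
 [  0.         283.29252733 190.25992878]
 [  0.           0.           1.        ]]
```

Emit:
apply_moves(motion=[{"xyz":[31,-53,0],"twist":-0.185,"jaw":0.2},{"xyz":[62,-106,0],"twist":-0.37,"jaw":0.2},{"xyz":[92,-160,0],"twist":-0.555,"jaw":0.2},{"xyz":[123,-213,0],"twist":-0.74,"jaw":0.2},{"xyz":[154,-266,0],"twist":-0.925,"jaw":0.2}])

```text
time: 1.35
ee_pos: [0.4933, 0.0179, 0.2481]
tcp_rot: [180.0, 0.0, 53.4]
wrist_force: [0.7, -1.0, 0.6]
opening: 0.0512
grasp_force: 0.0
```

Emit:
apply_moves(motion=[{"xyz":[38,-5,0],"twist":-0.16,"jaw":0.2},{"xyz":[76,-9,0],"twist":-0.32,"jaw":0.2},{"xyz":[114,-14,0],"twist":-0.48,"jaw":0.2},{"xyz":[153,-19,0],"twist":-0.646,"jaw":0.2},{"xyz":[153,-19,0],"twist":-0.646,"jaw":0.2}])

```text
time: 1.98
ee_pos: [0.5702, 0.1514, 0.2467]
tcp_rot: [-179.9, 0.0, 90.2]
wrist_force: [-0.6, -0.6, -0.2]
opening: 0.0511
grasp_force: 0.0
```

```bash
cat > look.py <<'E'
from workcell import sensors,camera,camera_params
from h import *
import sys
def look(name):
    p=camera_params("wrist");im,d=camera("wrist");cv2.imwrite(f"pics/{name}.png",im[:,:,::-1]);np.savez(name+".npz",im=im,d=d,**p)
    return im,d,p
E
python3 - <<'E'
from look import *
o=sensors.get_obs();print(o["time"],o["ee_pos"],o["tcp_rot"],o["q"],o["qd"].max(),o["wrist_force"])
im,d,p=look("w1")
P=cloud(d,p).reshape(-1,3)
for c in[(.622,.195),(.616,.092),(.529,.202),(.52,.0975)]:
    Q=P[np.hypot(*(P[:,:2]-c).T)<.042]
    for lo,hi in((.068,.09),(.047,.058)):
        k=Q[(Q[:,2]>lo)&(Q[:,2]<hi)]
        if len(k):print(c,len(k),((k.min(0)+k.max(0))/2).round(4),np.ptp(k,0).round(4),np.median(k[:,2]).round(4))
E
```

```text
1.975 [0.57020018 0.15142753 0.24673492] [-1.79884977e+02  1.57170893e-02  9.02319001e+01] [1.48663951e+01 1.06915990e+01 1.62550974e+01 9.56787611e+01
 1.38537270e-02 1.04634497e+02] 3.1684031613037216 [-0.57807739 -0.56889069 -0.21083267]
(0.622, 0.195) 445 [0.621  0.1951 0.0748] [0.0235 0.0234 0.0135] 0.0793
(0.622, 0.195) 1655 [0.621  0.1947 0.0526] [0.0567 0.0571 0.0096] 0.0533
(0.616, 0.092) 379 [0.6156 0.0916 0.0748] [0.0237 0.0239 0.0136] 0.0791
(0.616, 0.092) 1178 [0.6154 0.0918 0.0526] [0.0569 0.0573 0.0106] 0.0533
(0.529, 0.202) 451 [0.5284 0.2019 0.0748] [0.0235 0.0234 0.0136] 0.0794
(0.529, 0.202) 1707 [0.5284 0.2019 0.0532] [0.0576 0.0563 0.0091] 0.0535
(0.52, 0.0975) 379 [0.5197 0.0978 0.0747] [0.0227 0.0237 0.013 ] 0.0792
(0.52, 0.0975) 1197 [0.5195 0.0976 0.053 ] [0.0567 0.0582 0.01  ] 0.0534
```

View pics/w1.png

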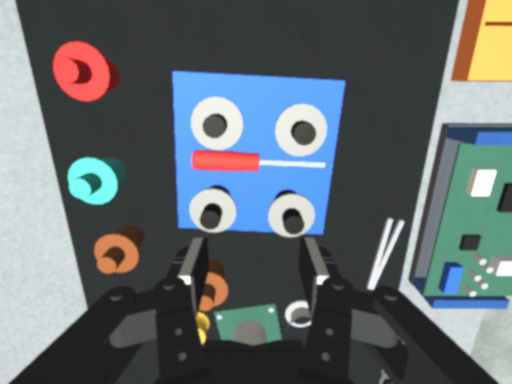

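Emit:
apply_moves(motion=[{"xyz":[22,26,30],"twist":0,"jaw":0.1},{"xyz":[44,51,70],"twist":0,"jaw":0.1},{"xyz":[44,51,120],"twist":0,"jaw":0.1},{"xyz":[44,51,150],"twist":0,"jaw":0.1},{"xyz":[44,51,165],"twist":0,"jaw":0.1}])

```text
time: 2.65
ee_pos: [0.6197, 0.1923, 0.0815]
tcp_rot: [-179.9, 0.1, 89.9]
wrist_force: [-0.6, -1.0, 0.4]
opening: 0.0471
grasp_force: 0.0
```

Emit:
apply_moves(motion=[{"xyz":[0,0,4],"twist":0,"jaw":0.1},{"xyz":[0,0,4],"twist":0,"jaw":0.1},{"xyz":[0,0,4],"twist":0,"jaw":0.1}])

```text
time: 3.02
ee_pos: [0.6213, 0.1936, 0.0809]
tcp_rot: [179.9, -0.0, 90.0]
wrist_force: [-1.5, 0.8, -0.7]
opening: 0.0472
grasp_force: 0.0
```

```bash
python3 - <<'E'
from look import *
o=sensors.get_obs();print(o)
E
```

```text
{'time': 3.025, 'q': array([1.73046684e+01, 1.85850722e+01, 7.42008733e+00, 7.87094291e+01,
       2.85005381e-04, 1.07317060e+02]), 'qd': array([ 0.09029929,  0.15896626, -0.22329439, -0.15263242, -0.02072869,
       -0.04753194]), 'joint_efforts': array([-7.61143514e-02, -6.66057658e+01,  4.63808298e+01, -3.41158782e-03,
       -2.33030922e-03,  2.82989073e-03]), 'ee_pos': array([0.62130972, 0.19357336, 0.08085241]), 'tcp_rot': array([ 1.79880191e+02, -3.76539120e-02,  8.99876483e+01]), 'wrist_force': array([-1.45479329,  0.82094631, -0.69903504]), 'torque': array([-0.01394115, -0.00540129,  0.00015144]), 'grasp_force': 0.0, 'opening': 0.04721671128220375}
```

Emit:
apply_moves(motion=[{"xyz":[1,0,4],"twist":0,"jaw":0.1},{"xyz":[1,0,7],"twist":0,"jaw":0.1},{"xyz":[1,0,7],"twist":0,"jaw":0.1},{"xyz":[1,0,7],"twist":0,"jaw":-0.3},{"xyz":[1,0,7],"twist":0,"jaw":-0.4}], grip_force=40)

```text
time: 3.65
ee_pos: [0.6209, 0.1945, 0.0724]
tcp_rot: [180.0, -0.0, 90.0]
wrist_force: [0.3, 0.4, -0.3]
opening: 0.0257
grasp_force: 0.3
```

Emit:
apply_moves(motion=[{"xyz":[0,0,0],"twist":0,"jaw":-0.8},{"xyz":[0,0,0],"twist":0,"jaw":-0.8},{"xyz":[0,0,0],"twist":0,"jaw":-0.8}])

```text
time: 4.03
ee_pos: [0.6209, 0.1945, 0.0726]
tcp_rot: [180.0, -0.0, 90.0]
wrist_force: [1.5, -0.1, 1.4]
opening: 0.0224
grasp_force: 39.3
```

```bash
cat > feel.py <<'E'
from workcell import sensors,camera
import numpy as np
F=[];J=[]
for i in range(10):
    camera("wrist");o=sensors.get_obs();F.append(o["wrist_force"]);J.append(o["joint_efforts"])
print(o["time"],"pos",o["ee_pos"].round(4),"rot",o["tcp_rot"].round(2),"open",o["opening"],o["grasp_force"])
print("F",np.mean(F,0).round(3),np.std(F,0).round(2),"J",np.mean(J,0).round(3)[1:3],np.std(J,0).round(3)[1:3])
E
python3 feel.py
```

```text
4.525 pos [0.6209 0.1945 0.0726] rot [ 1.7996e+02 -1.0000e-02  9.0000e+01] open 0.022491262026666778 39.462071657180786
F [1.886 0.01  2.394] [0.54 0.35 0.4 ] J [-65.19   44.244] [0.363 0.377]
```

Emit:
apply_moves(motion=[{"xyz":[0,0,-5],"twist":0,"jaw":-0.8},{"xyz":[0,0,-12],"twist":0,"jaw":-0.8},{"xyz":[0,0,-15],"twist":0,"jaw":-0.8},{"xyz":[0,0,-15],"twist":0,"jaw":-0.8}])

```text
time: 5.03
ee_pos: [0.6207, 0.1945, 0.0875]
tcp_rot: [180.0, -0.0, 90.0]
wrist_force: [0.7, 0.3, -2.9]
opening: 0.0224
grasp_force: 39.3
```

```bash
python3 feel.py
```

```text
5.525 pos [0.6206 0.1944 0.0872] rot [-179.99    0.     90.  ] open 0.02247636258140128 39.299606680870056
F [ 0.165 -0.009 -3.114] [0.8  0.32 0.52] J [-69.213  48.529] [0.136 0.128]
```

Emit:
apply_moves(motion=[{"xyz":[0,0,6],"twist":0,"jaw":-0.8},{"xyz":[0,0,12],"twist":0,"jaw":-0.8},{"xyz":[0,0,14],"twist":0,"jaw":-0.8},{"xyz":[0,0,15],"twist":0,"jaw":-0.8},{"xyz":[0,0,15],"twist":0,"jaw":-0.8}])

```text
time: 6.15
ee_pos: [0.6207, 0.1945, 0.0726]
tcp_rot: [180.0, -0.0, 90.0]
wrist_force: [-1.7, -0.6, -1.3]
opening: 0.0226
grasp_force: 39.3
```

Emit:
apply_moves(motion=[{"xyz":[0,0,0],"twist":0,"jaw":0.1},{"xyz":[0,0,0],"twist":0,"jaw":0.1},{"xyz":[0,0,0],"twist":0,"jaw":0.1},{"xyz":[0,0,-20],"twist":0,"jaw":0.1},{"xyz":[0,0,-45],"twist":0,"jaw":0.1}])

```text
time: 6.78
ee_pos: [0.6206, 0.1944, 0.1187]
tcp_rot: [-180.0, 0.0, 90.0]
wrist_force: [1.0, 0.3, -0.4]
opening: 0.0468
grasp_force: 0.0
```

Emit:
apply_moves(motion=[{"xyz":[-40,-2,0],"twist":0,"jaw":0.1},{"xyz":[-80,-4,0],"twist":0,"jaw":0.1},{"xyz":[-103,-5,0],"twist":0,"jaw":0.1},{"xyz":[-103,-5,0],"twist":0,"jaw":0.1}])

```text
time: 7.28
ee_pos: [0.616, 0.0902, 0.1183]
tcp_rot: [179.9, -0.0, 89.9]
wrist_force: [-0.1, 0.7, 0.2]
opening: 0.0471
grasp_force: 0.0
```

```bash
python3 feel.py
```

```text
7.775 pos [0.6157 0.0919 0.1172] rot [-179.99   -0.     90.03] open 0.04669699585107332 0.0
F [ 0.052  0.483 -0.122] [0.51 0.33 0.52] J [-62.868  46.989] [0.147 0.064]
```

Emit:
apply_moves(motion=[{"xyz":[0,0,20],"twist":0,"jaw":0.1},{"xyz":[0,0,36],"twist":0,"jaw":0.1},{"xyz":[0,0,44],"twist":0,"jaw":0.1},{"xyz":[0,0,44],"twist":0,"jaw":0.1},{"xyz":[0,0,44],"twist":0,"jaw":-0.3}])

```text
time: 8.4
ee_pos: [0.616, 0.0915, 0.0739]
tcp_rot: [180.0, -0.0, 90.0]
wrist_force: [0.4, -0.0, -0.2]
opening: 0.0308
grasp_force: 0.0
```

Emit:
apply_moves(motion=[{"xyz":[0,0,0],"twist":0,"jaw":-0.4},{"xyz":[0,0,0],"twist":0,"jaw":-0.8},{"xyz":[0,0,0],"twist":0,"jaw":-0.8},{"xyz":[0,0,0],"twist":0,"jaw":-0.8}])

```text
time: 8.9
ee_pos: [0.6161, 0.0915, 0.0741]
tcp_rot: [179.9, -0.0, 90.0]
wrist_force: [0.5, 0.2, 5.4]
opening: 0.0228
grasp_force: 39.4
```

Emit:
apply_moves(motion=[{"xyz":[0,0,-5],"twist":0,"jaw":-0.8},{"xyz":[0,0,-12],"twist":0,"jaw":-0.8},{"xyz":[0,0,-15],"twist":0,"jaw":-0.8},{"xyz":[0,0,-15],"twist":0,"jaw":-0.8}])

```text
time: 9.4
ee_pos: [0.6158, 0.0915, 0.0885]
tcp_rot: [180.0, -0.0, 90.0]
wrist_force: [-0.1, 0.4, -1.5]
opening: 0.0227
grasp_force: 39.2
```

```bash
python3 feel.py
```

```text
9.9 pos [0.6156 0.0914 0.0882] rot [-179.99    0.     90.  ] open 0.02294796832652874 39.221675992012024
F [-0.069 -0.115 -1.387] [0.37 0.61 0.25] J [-63.759  47.473] [0.137 0.132]
```

Emit:
apply_moves(motion=[{"xyz":[0,0,6],"twist":0,"jaw":-0.8},{"xyz":[0,0,12],"twist":0,"jaw":-0.8},{"xyz":[0,0,14],"twist":0,"jaw":-0.8},{"xyz":[0,0,15],"twist":0,"jaw":-0.8},{"xyz":[0,0,15],"twist":0,"jaw":-0.8}])

```text
time: 10.52
ee_pos: [0.6155, 0.0914, 0.0741]
tcp_rot: [180.0, -0.0, 90.0]
wrist_force: [-3.9, -0.6, 5.2]
opening: 0.0225
grasp_force: 39.9
```

Emit:
apply_moves(motion=[{"xyz":[0,0,0],"twist":0,"jaw":0.1},{"xyz":[0,0,0],"twist":0,"jaw":0.1},{"xyz":[0,0,0],"twist":0,"jaw":0.1},{"xyz":[0,0,-20],"twist":0,"jaw":0.1},{"xyz":[0,0,-44],"twist":0,"jaw":0.1}])

```text
time: 11.15
ee_pos: [0.6156, 0.0915, 0.1187]
tcp_rot: [-180.0, -0.0, 90.0]
wrist_force: [0.7, -0.2, 1.2]
opening: 0.0473
grasp_force: 0.0
```

Emit:
apply_moves(motion=[{"xyz":[2,-40,0],"twist":0,"jaw":0.1},{"xyz":[5,-80,0],"twist":0,"jaw":0.1},{"xyz":[6,-96,0],"twist":0,"jaw":0.1},{"xyz":[6,-96,0],"twist":0,"jaw":0.1},{"xyz":[6,-96,0],"twist":0,"jaw":0.1}])

```text
time: 11.78
ee_pos: [0.5206, 0.0975, 0.1182]
tcp_rot: [179.9, -0.0, 90.0]
wrist_force: [0.3, 0.2, 1.0]
opening: 0.047
grasp_force: 0.0
```

```bash
python3 feel.py
```

```text
12.275 pos [0.5197 0.0974 0.1172] rot [-179.99    0.     90.  ] open 0.04715791142950968 0.0
F [ 0.243  0.009 -0.13 ] [0.28 0.65 0.59] J [-48.82   46.944] [0.299 0.057]
```

Emit:
apply_moves(motion=[{"xyz":[0,0,20],"twist":0,"jaw":0.1},{"xyz":[0,0,36],"twist":0,"jaw":0.1},{"xyz":[0,0,44],"twist":0,"jaw":0.1},{"xyz":[0,0,44],"twist":0,"jaw":0.1},{"xyz":[0,0,44],"twist":0,"jaw":-0.3}])

```text
time: 12.9
ee_pos: [0.52, 0.0975, 0.0739]
tcp_rot: [180.0, -0.0, 90.0]
wrist_force: [-0.5, 0.0, -0.6]
opening: 0.0304
grasp_force: 0.0
```

Emit:
apply_moves(motion=[{"xyz":[0,0,0],"twist":0,"jaw":-0.4},{"xyz":[0,0,0],"twist":0,"jaw":-0.8},{"xyz":[0,0,0],"twist":0,"jaw":-0.8},{"xyz":[0,0,0],"twist":0,"jaw":-0.8}])

```text
time: 13.4
ee_pos: [0.5201, 0.0975, 0.0741]
tcp_rot: [179.9, -0.0, 90.0]
wrist_force: [0.3, -0.9, 5.1]
opening: 0.0225
grasp_force: 39.4
```

Emit:
apply_moves(motion=[{"xyz":[0,0,-5],"twist":0,"jaw":-0.8},{"xyz":[0,0,-12],"twist":0,"jaw":-0.8},{"xyz":[0,0,-15],"twist":0,"jaw":-0.8},{"xyz":[0,0,-15],"twist":0,"jaw":-0.8}])

```text
time: 13.9
ee_pos: [0.5198, 0.0975, 0.0885]
tcp_rot: [180.0, -0.0, 90.0]
wrist_force: [-0.1, 0.3, -1.4]
opening: 0.0226
grasp_force: 39.2
```

```bash
python3 feel.py
```

```text
14.4 pos [0.5197 0.0975 0.0882] rot [-179.99    0.     90.  ] open 0.022468055576956043 39.24963891506195
F [-0.133 -0.093 -1.521] [0.51 0.32 0.53] J [-49.612  47.349] [0.111 0.127]
```

Now p3 (0.5284, 0.2019).

Emit:
apply_moves(motion=[{"xyz":[0,0,6],"twist":0,"jaw":-0.8},{"xyz":[0,0,12],"twist":0,"jaw":-0.8},{"xyz":[0,0,14],"twist":0,"jaw":-0.8},{"xyz":[0,0,15],"twist":0,"jaw":-0.8},{"xyz":[0,0,15],"twist":0,"jaw":-0.8}])

```text
time: 15.02
ee_pos: [0.5195, 0.0974, 0.0741]
tcp_rot: [180.0, -0.0, 90.0]
wrist_force: [-4.7, -0.8, 7.2]
opening: 0.0224
grasp_force: 40.1
```

Emit:
apply_moves(motion=[{"xyz":[0,0,0],"twist":0,"jaw":0.1},{"xyz":[0,0,0],"twist":0,"jaw":0.1},{"xyz":[0,0,0],"twist":0,"jaw":0.1},{"xyz":[0,0,-20],"twist":0,"jaw":0.1},{"xyz":[0,0,-44],"twist":0,"jaw":0.1}])

```text
time: 15.65
ee_pos: [0.5193, 0.0974, 0.1173]
tcp_rot: [-179.9, 0.0, 90.0]
wrist_force: [-0.3, -0.9, -0.1]
opening: 0.0466
grasp_force: 0.0
```

Emit:
apply_moves(motion=[{"xyz":[40,4,0],"twist":0,"jaw":0.1},{"xyz":[80,7,0],"twist":0,"jaw":0.1},{"xyz":[104,9,0],"twist":0,"jaw":0.1},{"xyz":[104,9,0],"twist":0,"jaw":0.1},{"xyz":[104,9,0],"twist":0,"jaw":0.1}])

```text
time: 16.27
ee_pos: [0.5286, 0.201, 0.1171]
tcp_rot: [-180.0, 0.0, 90.0]
wrist_force: [0.0, 0.1, -1.0]
opening: 0.047
grasp_force: 0.0
```

Emit:
apply_moves(motion=[{"xyz":[0,0,20],"twist":0,"jaw":0.1},{"xyz":[0,0,36],"twist":0,"jaw":0.1},{"xyz":[0,0,44],"twist":0,"jaw":0.1},{"xyz":[0,0,44],"twist":0,"jaw":0.1},{"xyz":[0,0,44],"twist":0,"jaw":-0.3}])

```text
time: 16.9
ee_pos: [0.529, 0.2014, 0.0739]
tcp_rot: [180.0, -0.0, 90.0]
wrist_force: [0.4, -0.1, 0.1]
opening: 0.0305
grasp_force: 0.0
```

Emit:
apply_moves(motion=[{"xyz":[0,0,0],"twist":0,"jaw":-0.4},{"xyz":[0,0,0],"twist":0,"jaw":-0.8},{"xyz":[0,0,0],"twist":0,"jaw":-0.8},{"xyz":[0,0,0],"twist":0,"jaw":-0.8}])

```text
time: 17.4
ee_pos: [0.5291, 0.2016, 0.074]
tcp_rot: [179.9, -0.0, 90.0]
wrist_force: [-0.2, -0.5, 5.1]
opening: 0.0222
grasp_force: 39.4
```

Emit:
apply_moves(motion=[{"xyz":[0,0,-5],"twist":0,"jaw":-0.8},{"xyz":[0,0,-12],"twist":0,"jaw":-0.8},{"xyz":[0,0,-15],"twist":0,"jaw":-0.8},{"xyz":[0,0,-15],"twist":0,"jaw":-0.8}])

```text
time: 17.9
ee_pos: [0.5288, 0.2015, 0.0885]
tcp_rot: [180.0, -0.0, 90.0]
wrist_force: [0.4, -0.5, -1.0]
opening: 0.0227
grasp_force: 39.2
```

```bash
python3 feel.py
```

```text
18.4 pos [0.5286 0.2014 0.0882] rot [-179.99    0.     90.  ] open 0.022526111554738704 39.231396317481995
F [ 0.096 -0.113 -1.443] [0.72 0.22 0.51] J [-55.1    47.257] [0.121 0.129]
```

Emit:
apply_moves(motion=[{"xyz":[0,0,6],"twist":0,"jaw":-0.8},{"xyz":[0,0,12],"twist":0,"jaw":-0.8},{"xyz":[0,0,14],"twist":0,"jaw":-0.8},{"xyz":[0,0,15],"twist":0,"jaw":-0.8},{"xyz":[0,0,15],"twist":0,"jaw":-0.8}])

```text
time: 19.02
ee_pos: [0.5285, 0.2014, 0.074]
tcp_rot: [180.0, -0.0, 90.0]
wrist_force: [-3.2, -0.9, 6.1]
opening: 0.0228
grasp_force: 40.1
```

Emit:
apply_moves(motion=[{"xyz":[0,0,0],"twist":0,"jaw":0.1},{"xyz":[0,0,0],"twist":0,"jaw":0.1},{"xyz":[0,0,0],"twist":0,"jaw":0.1},{"xyz":[0,0,-20],"twist":0,"jaw":0.1},{"xyz":[0,0,-44],"twist":0,"jaw":0.1}])

```text
time: 19.65
ee_pos: [0.5284, 0.2013, 0.1172]
tcp_rot: [-179.9, 0.0, 90.0]
wrist_force: [0.3, 1.4, 0.5]
opening: 0.0469
grasp_force: 0.0
```

Emit:
apply_moves(motion=[{"xyz":[-3,40,0],"twist":0,"jaw":0.1},{"xyz":[-6,80,0],"twist":0,"jaw":0.1},{"xyz":[-7,92,0],"twist":0,"jaw":0.1},{"xyz":[-7,92,0],"twist":0,"jaw":0.1},{"xyz":[-7,92,0],"twist":0,"jaw":0.1}])

```text
time: 20.27
ee_pos: [0.6198, 0.1946, 0.1173]
tcp_rot: [-180.0, 0.0, 90.0]
wrist_force: [0.4, -0.0, 0.4]
opening: 0.0471
grasp_force: 0.0
```

```bash
python3 - <<'E'
from look import *
im,d,p=look("w2");o=sensors.get_obs();print(o["time"],o["ee_pos"],o["wrist_force"])
P=cloud(d,p).reshape(-1,3)
for c in[(.622,.195),(.616,.092),(.529,.202),(.52,.0975)]:
    Q=P[np.hypot(*(P[:,:2]-c).T)<.042]
    for lo,hi in((.068,.09),(.047,.058)):
        k=Q[(Q[:,2]>lo)&(Q[:,2]<hi)]
        if len(k):print(c,len(k),((k.min(0)+k.max(0))/2).round(4),np.ptp(k,0).round(4),np.median(k[:,2]).round(4))
E
```

```text
20.325 [0.61980714 0.19463493 0.11750639] [-0.58379753 -0.70548458  0.0590969 ]
(0.622, 0.195) 1153 [0.6206 0.195  0.0747] [0.0237 0.0245 0.0129] 0.0791
(0.622, 0.195) 3249 [0.6209 0.195  0.0527] [0.0573 0.0577 0.0105] 0.0533
(0.616, 0.092) 351 [0.6152 0.0992 0.0744] [0.0228 0.0103 0.0127] 0.0742
(0.616, 0.092) 2132 [0.615  0.0971 0.0526] [0.0569 0.0476 0.0108] 0.0532
(0.529, 0.202) 1321 [0.528  0.202  0.0746] [0.0243 0.0235 0.0133] 0.0791
(0.529, 0.202) 3332 [0.5277 0.202  0.0526] [0.0585 0.0575 0.0108] 0.0534
(0.52, 0.0975) 9 [0.5122 0.1033 0.0797] [0.0068 0.0082 0.0014] 0.0794
(0.52, 0.0975) 64 [0.5324 0.0978 0.0508] [0.012  0.0554 0.007 ] 0.053
```

View pics/w2.png

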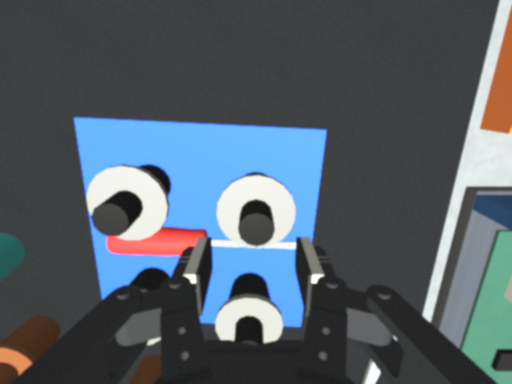

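Emit:
apply_moves(motion=[{"xyz":[0,1,20],"twist":0,"jaw":0.1},{"xyz":[0,1,36],"twist":0,"jaw":0.1},{"xyz":[0,1,44],"twist":0,"jaw":0.1},{"xyz":[0,1,44],"twist":0,"jaw":0.1},{"xyz":[0,1,44],"twist":0,"jaw":-0.3}])

```text
time: 20.95
ee_pos: [0.6219, 0.1945, 0.0737]
tcp_rot: [180.0, -0.0, 90.0]
wrist_force: [0.4, -0.3, -0.1]
opening: 0.0306
grasp_force: 0.0
```

Emit:
apply_moves(motion=[{"xyz":[0,0,0],"twist":0,"jaw":-0.4},{"xyz":[0,0,0],"twist":0,"jaw":-0.8},{"xyz":[0,0,0],"twist":0,"jaw":-0.8},{"xyz":[0,0,0],"twist":0,"jaw":-0.8}])

```text
time: 21.45
ee_pos: [0.6219, 0.1945, 0.074]
tcp_rot: [180.0, -0.0, 90.0]
wrist_force: [-1.8, -0.2, 5.2]
opening: 0.0226
grasp_force: 39.5
```

Emit:
apply_moves(motion=[{"xyz":[0,0,-6],"twist":0,"jaw":-0.8},{"xyz":[0,0,-30],"twist":0,"jaw":-0.8},{"xyz":[0,0,-70],"twist":0,"jaw":-0.8},{"xyz":[0,0,-110],"twist":0,"jaw":-0.8},{"xyz":[0,0,-125],"twist":0,"jaw":-0.8}])

```text
time: 22.08
ee_pos: [0.6223, 0.1946, 0.2006]
tcp_rot: [179.8, -0.0, 90.0]
wrist_force: [-0.6, 0.3, -3.7]
opening: 0.0228
grasp_force: 39.8
```

```bash
python3 feel.py
```

```text
22.575 pos [0.6214 0.1944 0.1973] rot [-1.7992e+02  2.0000e-02  9.0000e+01] open 0.022381317581294517 39.76875722408295
F [ 0.146  0.161 -3.272] [0.59 0.5  0.46] J [-69.235  48.712] [2.896 2.133]
```

Emit:
apply_moves(motion=[{"xyz":[-25,-3,0],"twist":0,"jaw":-0.8},{"xyz":[-70,-9,0],"twist":0,"jaw":-0.8},{"xyz":[-120,-16,0],"twist":0,"jaw":-0.8},{"xyz":[-170,-22,0],"twist":0,"jaw":-0.8},{"xyz":[-220,-29,0],"twist":0,"jaw":-0.8}])

```text
time: 23.2
ee_pos: [0.5919, -0.0279, 0.1984]
tcp_rot: [180.0, 0.0, 90.0]
wrist_force: [1.7, -0.9, -3.1]
opening: 0.0224
grasp_force: 39.8
```

Emit:
apply_moves(motion=[{"xyz":[-50,-7,0],"twist":0,"jaw":-0.8},{"xyz":[-100,-13,0],"twist":0,"jaw":-0.8},{"xyz":[-150,-20,0],"twist":0,"jaw":-0.8},{"xyz":[-190,-25,0],"twist":0,"jaw":-0.8},{"xyz":[-204,-27,0],"twist":0,"jaw":-0.8}])

```text
time: 23.82
ee_pos: [0.5645, -0.2324, 0.1982]
tcp_rot: [-180.0, 0.0, 89.8]
wrist_force: [0.5, 0.0, -4.2]
opening: 0.0224
grasp_force: 39.8
```

Emit:
apply_moves(motion=[{"xyz":[0,0,0],"twist":0,"jaw":-0.8},{"xyz":[0,0,0],"twist":0,"jaw":-0.8}])

```text
time: 24.08
ee_pos: [0.5657, -0.2287, 0.1983]
tcp_rot: [180.0, -0.0, 90.0]
wrist_force: [0.4, 0.2, -2.2]
opening: 0.0229
grasp_force: 39.8
```

```bash
cat > hold.py <<'E'
from look import *
def run(name):
    im,d,p=look(name);o=sensors.get_obs();print(o["time"],o["ee_pos"],o["tcp_rot"],o["wrist_force"])
    P=cloud(d,p).reshape(-1,3)
    Q=P[np.hypot(*(P[:,:2]-(.565,-.1405)).T)<.036]
    k=Q[(Q[:,2]>.056)&(Q[:,2]<.064)]
    print(len(k),((k.min(0)+k.max(0))/2).round(4),np.ptp(k,0).round(4),np.median(k[:,2]).round(4),circ(k))
    # held pot flange
    z=o["ee_pos"];Q=P[(np.hypot(*(P[:,:2]-z[:2]).T)<.04)&(P[:,2]<z[2]-.012)&(P[:,2]>z[2]-.08)]
    print("held",len(Q),np.nanmin(Q,0),np.nanmax(Q,0))
import sys;run(sys.argv[1])
E
python3 hold.py w3
```

```text
24.125 [ 0.56583225 -0.22846587  0.1983639 ] [ 1.79996532e+02 -1.54572797e-02  9.00681575e+01] [-0.06142972  0.05293298 -3.69859549]
1459 [ 0.5632 -0.1409  0.0591] [0.0609 0.0595 0.0063] 0.0592 (array([ 0.56331181, -0.14106909]), np.float64(0.027431622651951065))
held 3622 [ 0.53598568 -0.25469364  0.1270352 ] [ 0.59355296 -0.19875919  0.18636179]
```

View pics/w3.png

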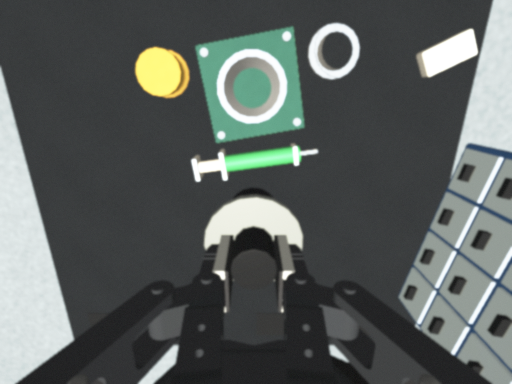

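The held pot's flange is at (253,222), upright. The collar is at (252,86), with the spool, syringe and tin clear of the path.

Emit:
apply_moves(motion=[{"xyz":[30,-1,0],"twist":0,"jaw":-0.8},{"xyz":[70,-2,0],"twist":0,"jaw":-0.8},{"xyz":[87,-2,20],"twist":0,"jaw":-0.8},{"xyz":[87,-2,52],"twist":0,"jaw":-0.8},{"xyz":[87,-2,52],"twist":0,"jaw":-0.8}])

```text
time: 24.75
ee_pos: [0.5625, -0.141, 0.1442]
tcp_rot: [-179.8, -0.1, 90.1]
wrist_force: [-0.7, -0.2, -1.7]
opening: 0.0224
grasp_force: 40.2
```

Emit:
apply_moves(motion=[{"xyz":[0,0,0],"twist":0,"jaw":-0.8},{"xyz":[0,0,0],"twist":0,"jaw":-0.8},{"xyz":[0,0,0],"twist":0,"jaw":-0.8}])

```text
time: 25.12
ee_pos: [0.5641, -0.1428, 0.1473]
tcp_rot: [179.9, 0.0, 90.0]
wrist_force: [-0.3, 0.6, -2.8]
opening: 0.0227
grasp_force: 40.2
```

```bash
python3 hold.py w4; python3 - <<'E'
from look import *
n=np.load("w4.npz");cv2.imwrite("pics/w4b.png",cv2.resize(n["im"][120:320,130:390,::-1],(780,600),interpolation=cv2.INTER_CUBIC))
im,d=camera("scene");p=camera_params("scene");P=cloud(d,p).reshape(-1,3)
Q=P[np.hypot(*(P[:,:2]-(.567,-.1405)).T)<.04]
for a,b in((.054,.062),(.113,.13)):
    k=Q[(Q[:,2]>a)&(Q[:,2]<b)];print(a,len(k),k.min(0).round(4),k.max(0).round(4),((k.min(0)+k.max(0))/2).round(4))
E
```

```text
25.175 [ 0.56395904 -0.14277514  0.14700078] [1.79941901e+02 1.33816723e-02 8.99834643e+01] [ 0.37889999 -0.60590053 -3.44541256]
902 [ 0.5632 -0.1295  0.0588] [0.0608 0.0379 0.0056] 0.0591 (array([ 0.56327164, -0.13998773]), np.float64(0.027326517655976837))
held 3599 [ 0.53439406 -0.16864875  0.07610018] [ 0.59199302 -0.11328164  0.13498009]
0.054 169 [ 0.5428 -0.171   0.054 ] [ 0.5993 -0.1102  0.061 ] [ 0.571  -0.1406  0.0575]
0.113 296 [ 0.5402 -0.1702  0.1132] [ 0.5947 -0.1136  0.1299] [ 0.5674 -0.1419  0.1215]
```

View pics/w4b.png

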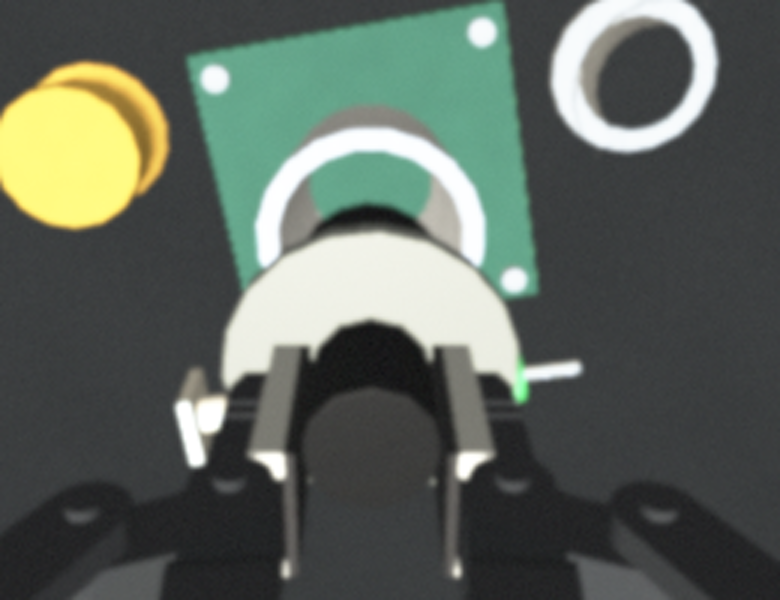

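Viewed from above, the pot (flange centre column 371) lines up with the collar (centre column 371) in x. It needs about 1.3 mm more in y.

Emit:
apply_moves(motion=[{"xyz":[1.3,0,8],"twist":0,"jaw":-0.8},{"xyz":[1.3,0,20],"twist":0,"jaw":-0.8},{"xyz":[1.3,0,32],"twist":0,"jaw":-0.8},{"xyz":[1.3,0,40],"twist":0,"jaw":-0.8},{"xyz":[1.3,0,40],"twist":0,"jaw":-0.8}])

```text
time: 25.85
ee_pos: [0.5632, -0.1411, 0.1053]
tcp_rot: [-179.9, -0.0, 90.0]
wrist_force: [0.3, -0.1, -2.8]
opening: 0.0227
grasp_force: 40.2
```

```bash
python3 feel.py; python3 hold.py w5
```

```text
26.35 pos [ 0.5637 -0.1413  0.1065] rot [179.98   0.    90.  ] open 0.022937031090180117 40.2319997549057
F [-0.189 -0.049 -3.246] [0.67 0.45 0.77] J [-58.12   48.218] [0.304 0.333]
26.4 [ 0.56374196 -0.14127738  0.10643552] [1.79985926e+02 2.87849280e-03 8.99993787e+01] [ 0.38616818 -0.63827161 -2.3221512 ]
981 [ 0.5633 -0.1248  0.0589] [0.0603 0.0287 0.0057] 0.0591 (array([ 0.56325899, -0.14040402]), np.float64(0.02777364949791074))
held 5021 [ 0.53312565 -0.16765928  0.0264705 ] [ 0.59342632 -0.11044128  0.09443304]
```

Emit:
apply_moves(motion=[{"xyz":[0,0,5],"twist":0,"jaw":-0.8},{"xyz":[0,0,10],"twist":0,"jaw":-0.8},{"xyz":[0,0,14],"twist":0,"jaw":-0.8},{"xyz":[0,0,16],"twist":0,"jaw":-0.8},{"xyz":[0,0,17],"twist":0,"jaw":-0.8}])

```text
time: 27.02
ee_pos: [0.5636, -0.1412, 0.0891]
tcp_rot: [-180.0, -0.0, 90.0]
wrist_force: [0.6, 0.7, -3.5]
opening: 0.0227
grasp_force: 40.2
```

```bash
python3 feel.py
```

```text
27.525 pos [ 0.5637 -0.1413  0.0894] rot [179.99   0.    90.  ] open 0.02238409012637043 40.23208558559418
F [ 0.119  0.032 -3.13 ] [0.34 0.54 0.31] J [-58.488  48.248] [0.139 0.124]
```

Emit:
apply_moves(motion=[{"xyz":[0,0,1],"twist":0,"jaw":-0.8},{"xyz":[0,0,2],"twist":0,"jaw":-0.8},{"xyz":[0,0,2.5],"twist":0,"jaw":-0.8},{"xyz":[0,0,3],"twist":0,"jaw":-0.8}])

```text
time: 28.02
ee_pos: [0.5636, -0.1412, 0.0862]
tcp_rot: [-180.0, -0.0, 90.0]
wrist_force: [0.1, -0.3, -3.6]
opening: 0.0229
grasp_force: 40.2
```

```bash
python3 feel.py
```

```text
28.525 pos [ 0.5637 -0.1412  0.0863] rot [180.  -0.  90.] open 0.02238503837640137 40.23209273815155
F [-0.039  0.163 -3.179] [0.29 0.37 0.41] J [-58.515  48.207] [0.015 0.016]
```

Emit:
apply_moves(motion=[{"xyz":[0,0,0.5],"twist":0,"jaw":-0.8},{"xyz":[0,0,1],"twist":0,"jaw":-0.8},{"xyz":[0,0,1],"twist":0,"jaw":-0.8}])

```text
time: 28.9
ee_pos: [0.5637, -0.1413, 0.086]
tcp_rot: [180.0, 0.0, 90.0]
wrist_force: [-4.3, 0.9, 5.6]
opening: 0.0224
grasp_force: 41.2
```

```bash
python3 feel.py
```

```text
29.4 pos [ 0.5637 -0.1413  0.086 ] rot [1.7997e+02 1.0000e-02 9.0000e+01] open 0.02253235735716005 41.19297802448273
F [-3.752  0.84   5.641] [0.45 0.49 0.65] J [-53.586  45.599] [0.001 0.001]
```

Contact came at the expected seating height, so I'll release and rise.

Emit:
apply_moves(motion=[{"xyz":[0,0,0],"twist":0,"jaw":-0.4},{"xyz":[0,0,0],"twist":0,"jaw":-0.2},{"xyz":[0,0,0],"twist":0,"jaw":0.1},{"xyz":[0,0,0],"twist":0,"jaw":0.1},{"xyz":[0,0,0],"twist":0,"jaw":0.1}])

```text
time: 30.02
ee_pos: [0.5637, -0.1413, 0.0852]
tcp_rot: [180.0, -0.0, 90.0]
wrist_force: [-0.3, -1.2, 0.2]
opening: 0.0469
grasp_force: 0.0
```

Emit:
apply_moves(motion=[{"xyz":[0,0,-20],"twist":0,"jaw":0.1},{"xyz":[0,0,-45],"twist":0,"jaw":0.1},{"xyz":[0,0,-90],"twist":0,"jaw":0.1},{"xyz":[0,0,-140],"twist":0,"jaw":0.1},{"xyz":[0,0,-160],"twist":0,"jaw":0.1}])

```text
time: 30.65
ee_pos: [0.5643, -0.1414, 0.2487]
tcp_rot: [179.8, 0.1, 90.0]
wrist_force: [0.6, -0.0, -0.6]
opening: 0.0468
grasp_force: 0.0
```

Emit:
apply_moves(motion=[{"xyz":[-40,0,0],"twist":0,"jaw":0.1},{"xyz":[-60,0,0],"twist":0,"jaw":0.1},{"xyz":[-60,0,0],"twist":0,"jaw":0.1},{"xyz":[-60,0,0],"twist":0,"jaw":0.1}])

```text
time: 31.15
ee_pos: [0.5635, -0.2008, 0.2449]
tcp_rot: [-180.0, -0.0, 90.0]
wrist_force: [0.3, -0.3, 0.7]
opening: 0.047
grasp_force: 0.0
```

```bash
python3 - <<'E'
from look import *
im,d,p=look("w6");P=cloud(d,p).reshape(-1,3);o=sensors.get_obs();print(o["time"],o["ee_pos"],o["wrist_force"])
Q=P[np.hypot(*(P[:,:2]-(.5633,-.1405)).T)<.028]
k=Q[(Q[:,2]>.06)&(Q[:,2]<.0705)];k=k[np.hypot(*(k[:,:2]-(.5633,-.1405)).T)>.016]
s=np.linalg.lstsq(np.c_[k[:,:2]-k[:,:2].mean(0),np.ones(len(k))],k[:,2],rcond=None)[0]
print("flange plane slopes deg",np.degrees(s[:2]),"z",s[2],"knob top",np.percentile(Q[:,2],98))
t,dt=camera("top");P=cloud(dt,camera_params("top")).reshape(-1,3)
for c in[(.616,.092),(.5272,.2025),(.5185,.0977)]:
    q=P[np.hypot(*(P[:,:2]-c).T)<.042];k=q[q[:,2]>.066];f=q[(q[:,2]>.045)&(q[:,2]<.06)];print(((k.min(0)+k.max(0))/2).round(4),((f.min(0)+f.max(0))/2).round(4))
sc,_=camera("scene")
cv2.imwrite("pics/end.png",np.vstack([cv2.resize(t[110:310,100:400,::-1],(450,300)),cv2.resize(sc[110:310,120:420,::-1],(450,300))]))
E
```

```text
31.2 [ 0.56361278 -0.20059261  0.24509788] [ 0.40722287 -0.25653284  0.07913007]
flange plane slopes deg [-0.0281815  -0.07645364] z 0.0654296351767979 knob top 0.09232162050487419
[0.6136 0.092  0.0748] [0.614  0.0915 0.0536]
[0.5266 0.202  0.0746] [0.5269 0.2025 0.0527]
[0.5174 0.0979 0.0752] [0.5172 0.0975 0.0535]
```

View pics/w6.png

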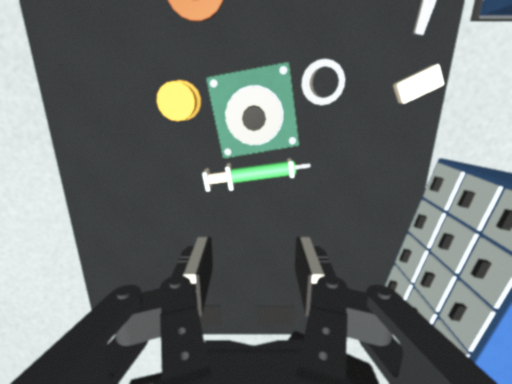

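View pics/end.png

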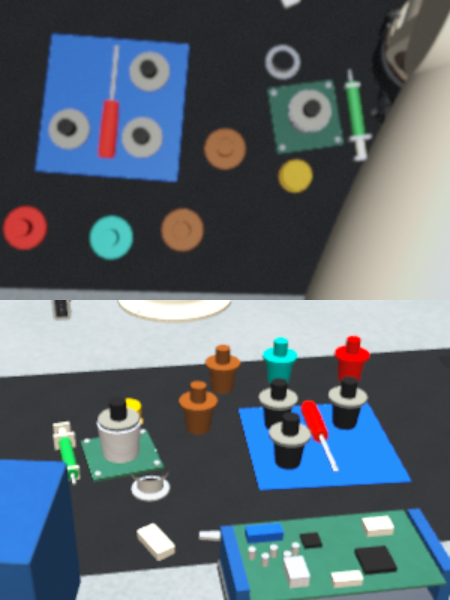

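The pot is seated level in the collar (wrist view 253,115), with its flange top at 65.4 mm and tilt under 0.1°. The other three pots stand upright in their places, within about 1 mm, and nothing else has moved.

```bash
python3 -c "from workcell import bot;print(bot.job_done())"
```

```text
the job is handed in; nothing more can be done
None
```

The heaviest pot (about 0.32 kg; the others weighed about 0.13–0.15 kg) is seated flat in the collar, the other three stand upright back in their places, and the job is handed in.

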